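Reset the height of the cake-comb jig

TASK

Re-set the cake-comb jig: first slacken its brass lock nut by swinging the blue-ended lever counter-clockwise (seen from above) at least half way to its open stop. Then, and only while the nut is slack, turn the red bar handle of the adjuster clockwise, letting go and taking hold again as needed, until its yellow pointer stands at the green mark on the dial, and swing the lever back clockwise to tighten the nut fully against its stop with the pointer still at the mark. Do not shove the cups, bowl, spatula or scraper about, and leave everything released.

Things in the scene. Friction and masses are not known exactly. Their poses are not given: they have to be found in the camera images.
- jig: The cake-comb jig, fixed to the bench: dark steel base 130 x 160 x 12 mm, cream tower 80 x 80 mm up to 90 mm high, and above it on one vertical axis the brass lock nut, a fixed white dial (128 mm across, its top at 117 mm) and the red adjuster handle. Origin: centre of the underside, on the vertical axis of nut and adjuster; z up. A thin upright steel comb (rises to 155 mm) stands on its -y side, 80 to 121 mm from the axis, over the rim of a cake stand.
- adjuster_axis (a point): Point on the vertical axis at 147 mm height, where the adjuster handle is to be gripped. The handle is a red bar 80 mm long, 14 mm thick and 38 mm tall (from 127.5 to 165.5 mm high), centred on the axis; grip it across its thickness.
- pointer (a point): Tip of the small yellow pointer at one end of the red bar, 47 mm from the axis, 118 mm high; the direction from the axis to it is the direction of the bar. A yellow stripe runs along the top of that half of the bar.
- mark_point (a point): The place where the pointer tip should be: 47 mm from the axis in the direction of the green mark on the rim of the white dial, 118 mm high. The green mark itself spans 48 to 64 mm from the axis and is 12 mm wide. It cannot be moved by the robot.
- adjuster (a joint): Angle of the adjuster, rad: 0 to 4.4 between hard stops, grows clockwise seen from above. It starts at 0.1 to 0.9 and has to turn clockwise by 2.1 to 3.6 rad to the mark (the other way round is barred by the stop at 0). It turns with 0.06 N m and stays where it is left. Its thread is stripped (a failure) if it is forced round while the nut is tight, so touch it only with the nut slack. It lowers the comb 1.9 mm per rad.
- locknut (a joint): Angle of the lock nut, rad: 0 = fully tight at its hard stop, grows counter-clockwise seen from above to the open stop at 1.3. It stays where it is left and needs 0.15 N m (1.5 N at the lever's end). Beyond 0.4 rad the nut counts as slack and the adjuster may be turned; below 0.3 it grips the thread. The lever lies at 0.92 rad (counter-clockwise from the jig's x axis) when tight, at 2.22 rad when fully open.
- lever_grip (a point): Middle of the blue upright paddle at the end of the brass lever: 108 mm from the axis, 130 mm high. The paddle is 34 mm long along the lever, 14 mm thick across it and reaches from 100 to 148 mm high; grip it across its thickness from above.
- cup_a: Glass custard cup, 84 mm across, 60 mm high, loose; origin centre of its underside.
- cup_b: Another such glass custard cup.
- bowl: Blue ceramic bowl, 150 mm across, 70 mm high, loose; origin centre of its underside.
- spatula: Spatula lying on the bench, loose.
- bench_scraper: Steel bench scraper with a purple grip, 150 mm long, lying on the bench, loose.
- cakestand: White ceramic cake stand, 204 mm across, 56 mm high, fixed, its rim under the jig's comb; origin centre of its underside.

How it is judged:
By the outcome, as a careful person would: the job done as asked, in the order asked, and still so for the second after the job is handed in, with the robot touching nothing.
It also fails if it takes over 67 s, if anything falls off the work surface, if the arm or the gripper's body presses on something with over 40 N, if the wrist force passes 120 N, or if a joint passes its speed limit or range.

ROBOT

A 6-joint arm with a two-finger parallel gripper is mounted at the origin on the work surface. World frame = base frame: x ahead of the robot, y to its left, z up, the work surface at z = 0. Lengths are in m, angles in rad, forces in N, time in s.
With the tool pointing down it reaches from about 0.3 to 0.875 m from the base axis. Payload 6.4 kg.
Tool frame: the origin (TCP) lies midway between the tips of the shut fingers; the grasp point (between the pads) lies 19 mm behind it; z points along the fingers, y is the line along which they close (so a half turn about z gives the same grasp; the last joint's range is limited). The gripper opens to 85 mm and grips with 20 to 120 N. Pads are 22 mm wide; open, the fingers measure 114 mm over their backs; the gripper's body (76 mm by 85 mm) begins 54 mm behind the grasp point. The pads swing forward as they close: fully open they stand 13 mm farther back than shut.
Start: joints at [0.933, 0.181, 1.607, -0, 1.354, -0.206], TCP at [0.241, 0.522, 0.231] pointing down, gripper open.
Joint ranges: [-2.99, 2.99], [-0.89, 2.07], [0.3, 2.58], [-1.14, 4.28], [0, 2.63], [-3.12, 3.12]. Speed limits (rad/s): [2.57, 2.57, 3.01, 3.14, 3.14, 3.14].

INTERFACE

Orientations are given as a unit quaternion [w, x, y, z].
In Python, from bench import status, camera, ctrl gives the robot as it stands. The module is installed in compiled form; this text tells all that it offers.
- The arm moves only by the shell command python3 -m handwheel 'ROWS'. ROWS is JSON, a list that holds one entry, the list of rows, each a list of 7 numbers: the opening, from -1 (shut) to 1 (fully open), then the shift along the tool's x, y, z in cm, then the turn, a rotation vector about the tool's x, y, z in degrees. A call has 1 to 10 rows; each row is the pose to reach, as a shift and turn from the pose commanded when the call began, along the tool's axes at that moment; what a row does not reach only later rows make up. A row lasts 1/8 s, in which the tool goes at most 62.5 mm and 10.7 degrees, less where a joint would pass 70% of its speed; a pose out of reach is approached as far as the arm can. A call with a gripper value outside its range is refused whole. The fingers move at their own pace and stop on an object; the grip force is fixed at half the most. Time passes only in rows, so rows that repeat a pose let the fingers close. It gives the time, the measured TCP pose, the force, the opening and the grip force at its end, in the units of the state.
- status.get_obs(): the state, without advancing time (a new reading comes with each control period).
- camera(name): name is "side" or "top"; returns a dict with "frame" (480x640x3 uint8, blue, green, red), "depth" (480x640 float32, m along the optical axis (not along the pixel's ray), 0 where there is no reading), "fx", "fy", "cx", "cy" (pixels), "extrinsics" (4x4, takes a point from camera to world coordinates). Camera axes: x right, y down, z forward; pixel columns grow to the right and rows downward; lengths in m; the calibration is good to about 2 mm. A picture is of the moment at which its call begins.
- ctrl.hand_in(): hands the job in; it is judged then, once.
The state is a dict: "time_s": time; "q": joint angles; "dq": joint speeds; "joint_efforts": joint torques, N m; "eef_pos": TCP position; "eef_rot": TCP orientation; "wrist_force": force on the tool from outside, world axes, zero at the start; "torque": the same for the moment, N m; "opening": opening from 0.0 (shut) to 1.0 (fully open); "grasp_force": force on a finger pad.
Only numpy, scipy, OpenCV 4.12 (cv2) and the standard library are available. Lean on these libraries where they do the work, as an engineer would, in place of code of your own. Each camera call takes 0.05 s, during which the arm holds its last target. There are 200 camera calls.

## Working session

There is one attempt and no reset: what is moved stays moved. The work goes in short steps, Python scripts to look and compute and a shell command to move; the robot and the scene stay as the last step left them, time stands still between calls to the robot, and variables do not carry over. Pictures are saved under pics/ and viewed, at most 10 in all, crops included, and the job is handed in when it is done.

```bash
mkdir -p pics; python3 - <<'E'
from bench import status,camera
import cv2,numpy as np
print(status.get_obs())
for n in("top","side"):
    c=camera(n);cv2.imwrite(f"pics/{n}0.png",c["frame"]);np.savez(f"{n}0.npz",**c)
    print(n,c["fx"],c["cx"],c["cy"],c["extrinsics"].round(3).tolist())
E
```

```text
{'time_s': 0.0, 'q': array([ 9.32696936e-01,  1.81559274e-01,  1.60802740e+00,  3.28623775e-05,
        1.35380109e+00, -2.06311036e-01]), 'dq': array([-0.00215777, -0.00076295, -0.00162312,  0.00162701,  0.00321985,
       -0.00083647]), 'joint_efforts': array([-5.40231067e-04, -4.44871151e+01, -3.51339090e+01, -3.70932339e-04,
        9.09991097e-03,  2.00125953e-05]), 'eef_pos': array([0.24027332, 0.52177359, 0.23036454]), 'eef_rot': array([-3.82426835e-04,  2.14224316e-01,  9.76784079e-01, -8.12162584e-04]), 'wrist_force': array([ 0.87825546, -0.62211888, -0.22711238]), 'torque': array([ 0.01950384, -0.03188854,  0.02074282]), 'grasp_force': 0.0, 'opening': 0.999446851727463}
top 607.7003888863484 318.4871781620488 241.16968239079367 [[0.014, -0.993, 0.113, 0.347], [-1.0, -0.013, 0.007, -0.03], [-0.006, -0.113, -0.994, 2.143], [0.0, 0.0, 0.0, 1.0]]
side 538.3445431406016 316.79938471931723 244.776023948261 [[-0.998, -0.052, 0.042, 0.514], [-0.066, 0.662, -0.747, 1.269], [0.011, -0.748, -0.664, 1.227], [0.0, 0.0, 0.0, 1.0]]
```

View pics/top0.png

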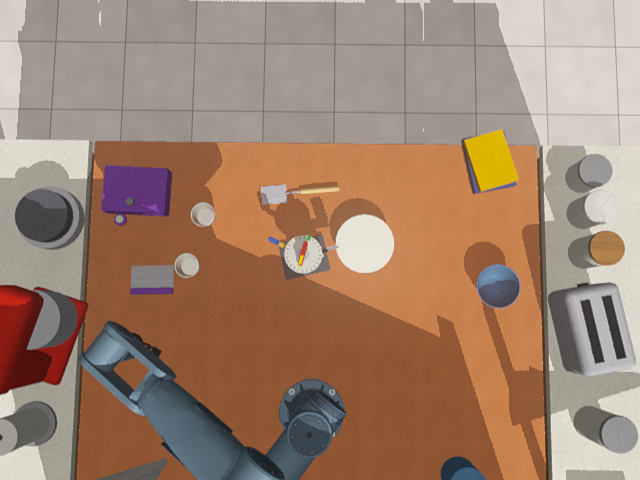

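View pics/side0.png

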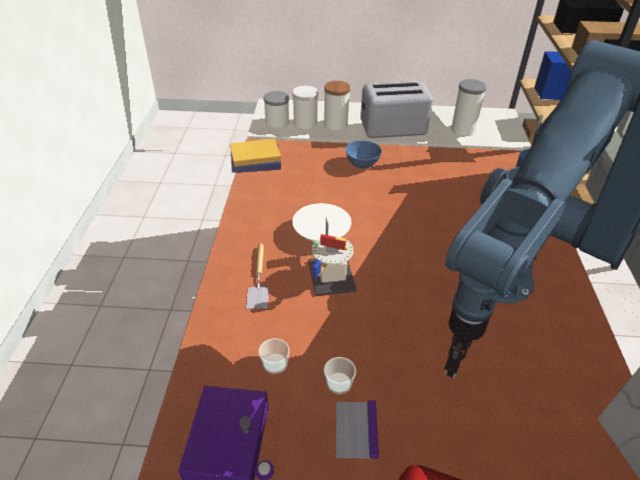

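The jig sits at about (303,255) in the top view with its blue paddle near (273,240). The cake stand is to its right at (365,244). In the side view the jig is at (333,255). Next I'll enlarge the jig in both views.

```bash
python3 - <<'E'
import cv2,numpy as np
t=np.load("top0.npz")["frame"][220:290,255:345];s=np.load("side0.npz")["frame"][200:300,290:370]
a=cv2.resize(t,None,fx=8,fy=8,interpolation=cv2.INTER_CUBIC)
cv2.imwrite("pics/ct.png",a)
cv2.imwrite("pics/cs.png",cv2.resize(s,None,fx=6,fy=6,interpolation=cv2.INTER_CUBIC))
E
```

```text
(no output)
```

View pics/ct.png

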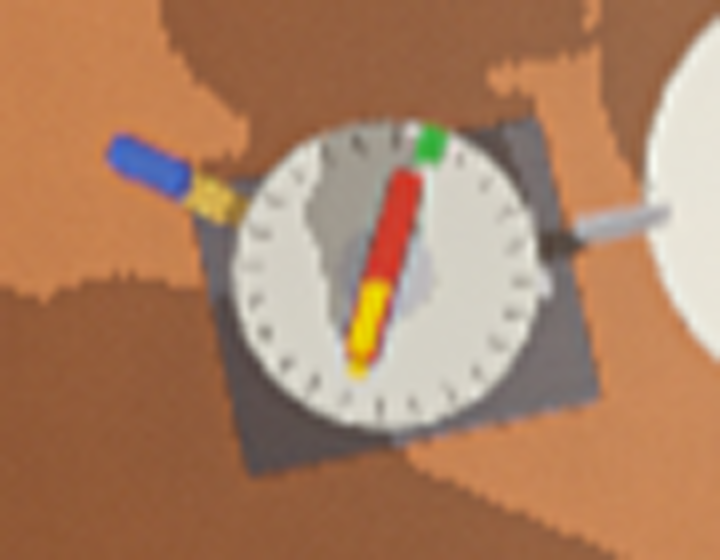

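View pics/cs.png

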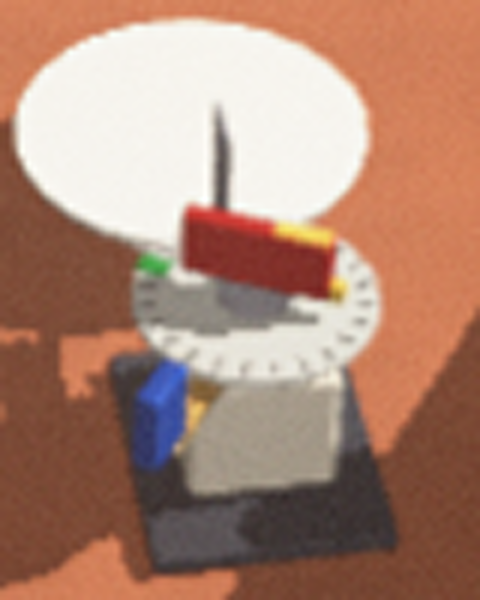

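The crops are clear. In the top crop the dial centre is about (390,274), the green mark (431,144), the pointer tip (356,370) and the paddle top (150,166). Lever and comb lie left and right of the jig.

```bash
cat >h.py <<'E'
import numpy as np
def ray(c,u,v,z):
    E=c["extrinsics"];d=E[:3,:3]@np.array([(u-c["cx"])/c["fx"],(v-c["cy"])/c["fy"],1]);o=E[:3,3]
    return (o+d*(z-o[2])/d[2])
def ang(p,a): return np.arctan2(p[1]-a[1],p[0]-a[0])
E
python3 - <<'E'
from h import *
c=dict(np.load("top0.npz"));s=dict(np.load("side0.npz"))
T=lambda x,y,z:ray(c,(x+.5)/8-.5+255,(y+.5)/8-.5+220,z)
S=lambda x,y,z:ray(s,(x+.5)/6-.5+290,(y+.5)/6-.5+200,z)
L=[T(232,274,.117),T(548,274,.117),T(390,120,.117),T(390,430,.117)]
print("rim",[l[:2].round(4) for l in L])
A=np.mean(L,0);bar=(T(405,170,.1655)+T(363,366,.1655))/2
print("dial",A,"bar ctr",bar)
As=(S(132,300,.117)+S(382,298,.117))/2; print("side rim",S(132,305,.117),S(382,298,.117),As, np.linalg.norm(S(132,305,.117)-S(382,298,.117)), "barctr side",(S(185,208,.1655)+S(337,232,.1655))/2)
for n,p in dict(green=T(431,144,.117),ptr=T(356,370,.118),barR=T(405,170,.1655),barY=T(363,366,.1655),pad=T(150,166,.148),padroot=T(190,185,.148),c1=T(248,475,.012),c2=T(600,400,.012),c3=T(540,120,.012)).items():
    a=bar if n.startswith("bar") else A
    print(n,p.round(4),"r",np.linalg.norm((p-a)[:2]).round(4),"ang",ang(p,a).round(3))
for n,p in dict(green=S(154,264,.117),ptr=S(338,290,.118),pad=S(168,375,.148)).items(): print("S",n,p.round(4),np.linalg.norm((p-A)[:2]).round(4),ang(p,A).round(3))
c1,c2,c3=T(248,475,.012),T(600,400,.012),T(540,120,.012);print("base",(c1+c3)/2,ang(c3,c2),np.linalg.norm(c1-c2),np.linalg.norm(c3-c2))
print("eef",0)
E
```

```text
rim [array([0.5335, 0.1007]), array([ 0.5353, -0.0315]), array([0.5993, 0.0356]), array([0.4691, 0.0335])]
dial [0.53430047 0.03456151 0.117     ] bar ctr [0.53242089 0.03548203 0.1655    ]
side rim [0.59812957 0.04641143 0.117     ] [0.47046737 0.03107891 0.117     ] [0.53443742 0.03684135 0.117     ] 0.12857963498729502 barctr side [0.53435861 0.03101169 0.1655    ]
green [0.5894 0.0183 0.117 ] r 0.0575 ang -0.288
ptr [0.4939 0.048  0.118 ] r 0.0426 ang 2.82
barR [0.5727 0.0276 0.1655] r 0.0411 ang -0.194
barY [0.4921 0.0434 0.1655] r 0.0411 ang 2.948
pad [0.575  0.1335 0.148 ] r 0.107 ang 1.181
padroot [0.5673 0.1168 0.148 ] r 0.0886 ang 1.189
c1 [0.4549 0.0986 0.012 ] r 0.1021 ang 2.463
c2 [ 0.4899 -0.0552  0.012 ] r 0.1001 ang -2.031
c3 [ 0.6133 -0.0272  0.012 ] r 0.1003 ang -0.664
S green [0.589  0.0139 0.117 ] 0.0585 -0.361
S ptr [0.4932 0.0278 0.118 ] 0.0417 -2.979
S pad [0.5747 0.1297 0.148 ] 0.1033 1.17
base [0.53407605 0.03572681 0.012     ] 0.22277895148644652 0.15772640715164013 0.12655437289282745
eef 0
```

Axis ≈ (0.534, 0.035), jig yaw ≈ 0.24, lever at 1.18 rad and bar at about 2.95. The mark is at about -0.32, so the bar turns ~3.27 clockwise, which joint 6 allows in one grip. First I'll go above the paddle, fingers across the lever.

```bash
cat >>h.py <<'E'
from scipy.spatial.transform import Rotation as R
A=np.array([.534,.035])
def plan(pts,o=None):
    "pts: (x,y,z,yangle); prints rows shift cm / turn deg from the present pose"
    from bench import status
    o=o or status.get_obs();M=R.from_quat(np.roll(o["eef_rot"],-1))
    for x,y,z,a in pts:
        d=M.inv().apply(np.array([x,y,z])-o["eef_pos"])*100
        ya=np.array([np.cos(a),np.sin(a),0]);zz=np.array([0,0,-1.]);W=R.from_matrix(np.c_[np.cross(ya,zz),ya,zz])
        print(d.round(2),np.degrees((M.inv()*W).as_rotvec()).round(1))
def lev(t,z=.111,r=.107): return (A[0]+r*np.cos(t),A[1]+r*np.sin(t),z,t-np.pi/2)
E
python3 -c "
from h import *
plan([lev(1.18,.22),lev(1.18,.111)])"
```

```text
[-46.61 -21.23   1.06] [-0.1  0.1 87.7]
[-46.61 -21.21  11.96] [-0.1  0.1 87.7]
```

```bash
python3 -m handwheel '[[[1,-46.6,-21.2,1,0,0,87.7],[1,-46.6,-21.2,1,0,0,87.7],[1,-46.6,-21.2,1,0,0,87.7],[1,-46.6,-21.2,1,0,0,87.7],[1,-46.6,-21.2,1,0,0,87.7],[1,-46.6,-21.2,1,0,0,87.7],[1,-46.6,-21.2,1,0,0,87.7],[1,-46.6,-21.2,1,0,0,87.7],[1,-46.6,-21.2,1,0,0,87.7],[1,-46.6,-21.2,1,0,0,87.7]]]'
python3 -c "
from h import *
plan([lev(1.18,.22),lev(1.18,.111)])"
```

```text
time_s: 1.35
eef_pos: [0.5749, 0.1342, 0.2206]
eef_rot: [-0.001, 0.831, 0.556, -0.001]
wrist_force: [-0.2, 0.5, -0.2]
opening: 1.002
grasp_force: 0.0
[-0.03 -0.    0.06] [-0.1  0.  -0.1]
[-0.03  0.02 10.96] [-0.1  0.  -0.1]
```

```bash
python3 -m handwheel '[[[1,0,0,5,0,0,0],[1,0,0,8,0,0,0],[1,0,0,10.9,0,0,0],[1,0,0,10.9,0,0,0],[-1,0,0,10.9,0,0,0],[-1,0,0,10.9,0,0,0],[-1,0,0,10.9,0,0,0],[-1,0,0,10.9,0,0,0],[-1,0,0,10.9,0,0,0],[-1,0,0,10.9,0,0,0]]]'
python3 - <<'E'
from h import *
from bench import status,camera
import cv2
print(status.get_obs()["torque"])
plan([lev(1.18-.0+k) for k in (.15,.3,.45,.6,.75,.9,1.0)])
c=camera("side");f=c["frame"][190:310,270:390];cv2.imwrite("pics/g1.png",cv2.resize(f,None,fx=4,fy=4,interpolation=cv2.INTER_CUBIC))
E
```

```text
time_s: 2.6
eef_pos: [0.5759, 0.1346, 0.1131]
eef_rot: [0.0, 0.831, 0.556, 0.001]
wrist_force: [0.6, -0.3, 5.2]
opening: 0.156
grasp_force: 60.3
[-0.00286139 -0.1070525   0.23163777]
[-0.23 -1.68  0.2 ] [ 0.1 -0.  -8.6]
[-0.58 -3.24  0.2 ] [  0.1  -0.  -17.2]
[-1.17 -4.73  0.2 ] [  0.1  -0.  -25.8]
[-1.98 -6.12  0.2 ] [  0.1  -0.  -34.4]
[-2.98 -7.37  0.19] [  0.1   0.  -43. ]
[-4.16 -8.46  0.19] [  0.1   0.  -51.6]
[-5.03 -9.08  0.19] [  0.1   0.  -57.3]
```

View pics/g1.png

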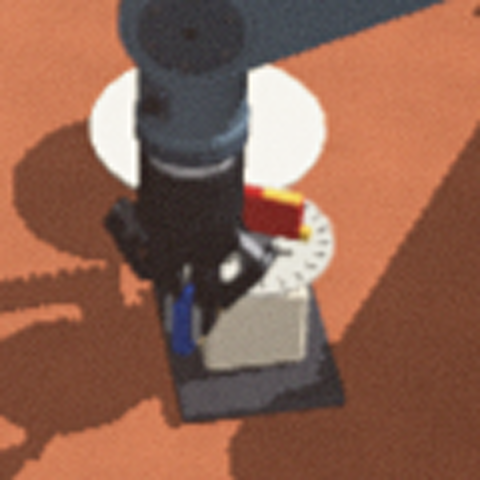

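The fingers hold the blue paddle (crop pixel 185,320): opening 0.156 × 85 = 13 mm, matching its thickness. Now I'll swing it counter-clockwise about 1 rad.

```bash
python3 -m handwheel '[[[-1,-0.2,-1.7,0,0,0,-8.6],[-1,-0.6,-3.2,0,0,0,-17.2],[-1,-1.2,-4.7,0,0,0,-25.8],[-1,-2,-6.1,0,0,0,-34.4],[-1,-3,-7.4,0,0,0,-43],[-1,-4.15,-8.45,0,0,0,-51.6],[-1,-5,-9.1,0,0,0,-57.3],[-1,-5,-9.1,0,0,0,-57.3],[-1,-5,-9.1,0,0,0,-57.3]]]'
```

```text
time_s: 3.78
eef_pos: [0.4722, 0.123, 0.113]
eef_rot: [0.0, 0.463, 0.886, 0.0]
wrist_force: [-1.6, -1.3, 8.1]
opening: 0.155
grasp_force: 60.7
```

```bash
python3 -m handwheel '[[[1,0,0,0,0,0,0],[1,0,0,0,0,0,0],[1,0,0,0,0,0,0],[1,0,0,-6,0,0,0],[1,0,0,-12,0,0,0],[1,0,0,-12,0,0,0]]]'
python3 - <<'E'
from h import *
from bench import status,camera
import cv2
a=2.93-np.pi/2
plan([(*A,.235,a),(*A,.128,a)]);print(status.get_obs()["q"].round(2))
L=[]
for n,(u,v) in dict(side=(290,200),top=(255,220)).items():
    c=camera(n);np.savez(f"{n}1.npz",**c)
    L.append(cv2.resize(c["frame"][v:v+100,u:u+80],None,fx=5,fy=5,interpolation=cv2.INTER_CUBIC))
cv2.imwrite("pics/after.png",np.hstack(L))
E
```

```text
time_s: 4.53
eef_pos: [0.4752, 0.1234, 0.2377]
eef_rot: [0.005, 0.463, 0.886, 0.002]
wrist_force: [0.1, -0.1, -0.4]
opening: 0.998
grasp_force: 0.0
[-10.61  -0.23   0.33] [  0.3   0.5 -43. ]
[-10.55  -0.33  11.03] [  0.3   0.5 -43. ]
[ 0.01 -0.02  1.81  0.    1.34 -0.6 ]
```

View pics/after.png

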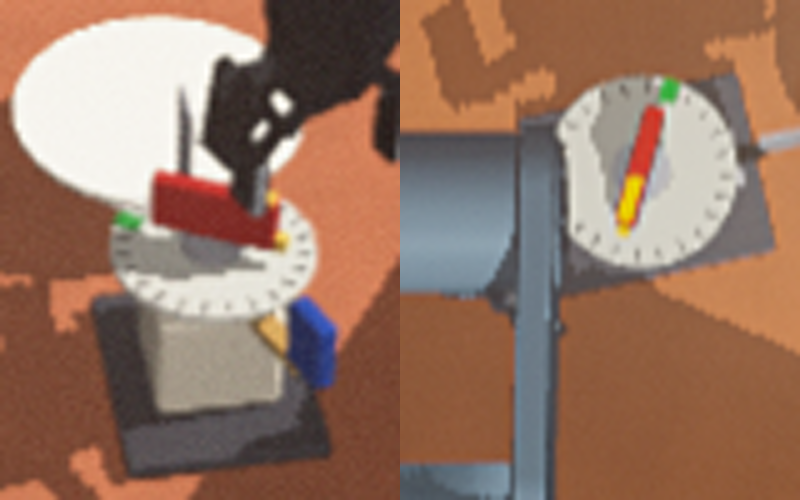

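The lever now points to the open side (blue paddle at crop pixel 312,340 in the left half), and the bar and green mark have not moved. Next I'll go over the axis.

```bash
python3 -m handwheel '[[[1,-5,-0.1,0,0,0,-10],[1,-10.5,-0.2,0,0,0,-20],[1,-10.6,-0.2,0,0,0,-30],[1,-10.6,-0.2,0,0,0,-40],[1,-10.6,-0.2,0,0,0,-43],[1,-10.6,-0.2,0,0,0,-43],[1,-10.6,-0.2,0,0,0,-43]]]'
python3 -c "
from h import *
a=2.93-np.pi/2
plan([(*A,.128,a)])"
```

```text
time_s: 5.5
eef_pos: [0.5302, 0.0352, 0.2311]
eef_rot: [-0.001, 0.106, 0.994, 0.0]
wrist_force: [-1.2, -0.0, -0.7]
opening: 0.998
grasp_force: 0.0
[-0.39  0.06 10.31] [-0.  -0.1 -0.1]
```

```bash
python3 -m handwheel '[[[1,-0.4,0,4,0,0,0],[1,-0.4,0,8,0,0,0],[1,-0.4,0,10.2,0,0,0],[1,-0.4,0,10.2,0,0,0],[-1,-0.4,0,10.2,0,0,0],[-1,-0.4,0,10.2,0,0,0],[-1,-0.4,0,10.2,0,0,0],[-1,-0.4,0,10.2,0,0,0],[-1,-0.4,0,10.2,0,0,0],[-1,-0.4,0,10.2,0,0,0]]]'
python3 -c "
from h import *
from bench import status
o=status.get_obs();print(o['torque'],o['q'].round(2))"
```

```text
time_s: 6.75
eef_pos: [0.5353, 0.0334, 0.1311]
eef_rot: [0.001, 0.106, 0.994, -0.001]
wrist_force: [-1.6, -5.6, 5.6]
opening: 0.153
grasp_force: 60.0
[-0.66846544  0.30919731  0.07141441] [-0.16  0.21  1.79 -0.    1.14 -1.52]
```

```bash
python3 -m handwheel '[[[-1,0,0,0,0,0,8],[-1,0,0,0,0,0,17],[-1,0,0,0,0,0,26],[-1,0,0,0,0,0,35],[-1,0,0,0,0,0,44],[-1,0,0,0,0,0,53],[-1,0,0,0,0,0,62],[-1,0,0,0,0,0,71],[-1,0,0,0,0,0,80],[-1,0,0,0,0,0,86]]]'
python3 -m handwheel '[[[-1,0,0,0,0,0,8],[-1,0,0,0,0,0,17],[-1,0,0,0,0,0,26],[-1,0,0,0,0,0,35],[-1,0,0,0,0,0,44],[-1,0,0,0,0,0,53],[-1,0,0,0,0,0,62],[-1,0,0,0,0,0,71],[-1,0,0,0,0,0,80],[-1,0,0,0,0,0,80]]]'
```

```text
time_s: 8.0
eef_pos: [0.5348, 0.0331, 0.1311]
eef_rot: [0.001, 0.757, 0.654, -0.001]
wrist_force: [-5.4, -6.5, 6.7]
opening: 0.16
grasp_force: 60.3
time_s: 9.25
eef_pos: [0.5343, 0.0335, 0.1311]
eef_rot: [0.001, 1.0, 0.015, -0.001]
wrist_force: [-5.6, -4.9, 9.3]
opening: 0.157
grasp_force: 60.6
```

The bar is turned most of the way and should now point to about +0.03 rad. Before the last bit I'll refine the mark's angle by segmenting colour in the stored images.

```bash
python3 - <<'E'
from h import *
import cv2
for n,(u,v) in dict(top0=(255,220),side0=(290,200),top1=(285,225)).items():
    c=dict(np.load(n+".npz"));f=cv2.cvtColor(c["frame"],cv2.COLOR_BGR2HSV).astype(int)
    m=np.zeros(f.shape[:2],bool);m[v:v+100,u:u+90]=1
    H,S,V=f[...,0],f[...,1],f[...,2]
    g=m&(H>45)&(H<75)&(S>70)
    ys,xs=np.nonzero(g);w=S[g].astype(float);p=ray(c,(xs*w).sum()/w.sum(),(ys*w).sum()/w.sum(),.117)
    # dial ellipse: bright low-saturation pixels near the expected place, back-projected, circle-fit over hull
    W=m&(S<60)&(V>110);ys,xs=np.nonzero(W)
    P=np.array([ray(c,x,y,.117)[:2] for x,y in zip(xs,ys)]);P=P[np.linalg.norm(P-A,axis=1)<.07]
    (cx,cy),r=cv2.minEnclosingCircle(P.astype(np.float32))
    y=m&(H>22)&(H<34)&(S>150)&(V>140);yy,yx=np.nonzero(y)
    print(n,g.sum(),"green",p.round(4),np.linalg.norm(p[:2]-A).round(4),ang(p,A).round(3),"dial",(round(cx,4),round(cy,4),round(r,4)),"own",ang(p,(cx,cy)).round(3))
E
```

```text
top0 13 green [0.5892 0.0186 0.117 ] 0.0576 -0.289 dial (0.5338, 0.034, 0.0691) own -0.271
side0 14 green [0.5896 0.0146 0.117 ] 0.0593 -0.351 dial (0.5338, 0.0352, 0.0696) own -0.354
top1 14 green [0.5889 0.0185 0.117 ] 0.0573 -0.291 dial (0.5321, 0.0338, 0.0697) own -0.263
```

```bash
python3 -m handwheel '[[[-1,0,0,0,0,0,8],[-1,0,0,0,0,0,16],[-1,0,0,0,0,0,19],[-1,0,0,0,0,0,19],[1,0,0,0,0,0,19],[1,0,0,0,0,0,19],[1,0,0,0,0,0,19],[1,0,0,-5,0,0,19],[1,0,0,-10,0,0,19],[1,0,0,-10,0,0,19]]]'
python3 - <<'E'
from h import *
from bench import status,camera
import cv2
print(status.get_obs()["q"].round(2))
L=[]
for n,(u,v,w,h) in dict(side=(290,210,80,100),top=(275,220,80,100)).items():
    c=camera(n);np.savez(f"{n}2.npz",**c)
    L.append(cv2.resize(c["frame"][v:v+h,u:u+w],None,fx=5,fy=5,interpolation=cv2.INTER_CUBIC))
cv2.imwrite("pics/a2.png",np.hstack(L))
E
```

```text
time_s: 10.5
eef_pos: [0.5377, 0.034, 0.2351]
eef_rot: [-0.0, 0.989, -0.149, 0.005]
wrist_force: [0.7, 0.1, -0.2]
opening: 0.999
grasp_force: 0.0
[-0.16  0.09  1.7   0.    1.34  1.71]
```

View pics/a2.png

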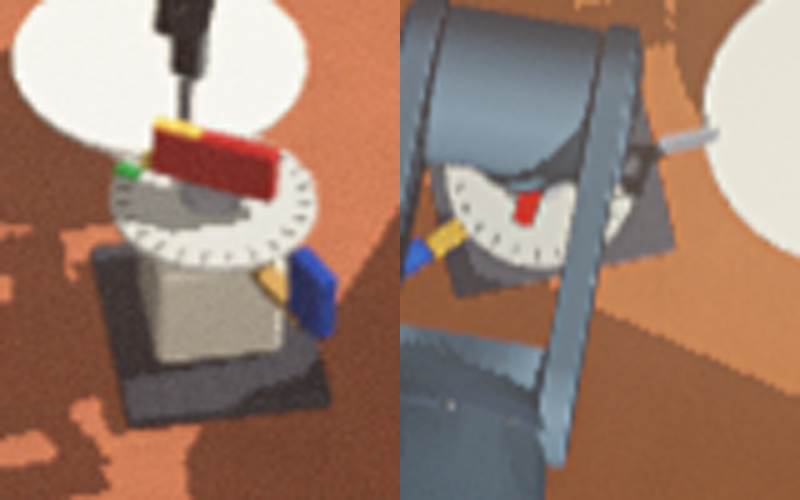

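The pointer is next to the green mark (crop pixel 145,160 beside green at 128,170), but the arm hides it from the top camera. I'll go above the lever, where the top view is clear.

```bash
python3 -c "
from h import *
plan([lev(2.184,.235)])"
```

```text
[-8.56 -6.59 -0.47] [   0.    -0.  -142.3]
```

```bash
python3 -m handwheel '[[[1,-4,-3.2,0,0,0,-10],[1,-8.5,-6.6,0,0,0,-20],[1,-8.5,-6.6,0,0,0,-30],[1,-8.5,-6.6,0,0,0,-40],[1,-8.5,-6.6,0,0,0,-50],[1,-8.5,-6.6,0,0,0,-60],[1,-8.5,-6.6,0,0,0,-70],[1,-8.5,-6.6,0,0,0,-80],[1,-8.5,-6.6,0,0,0,-90],[1,-8.5,-6.6,0,0,0,-90]]]'
python3 - <<'E'
from h import *
from bench import status,camera
import cv2
plan([lev(2.184,.235)])
L=[]
for n,(u,v,w,h) in dict(side=(300,220,60,60),top=(280,225,50,60)).items():
    c=camera(n);np.savez(f"{n}3.npz",**c)
    L.append(cv2.resize(c["frame"][v:v+h,u:u+w],None,fx=7,fy=7,interpolation=cv2.INTER_CUBIC))
cv2.imwrite("pics/a3.png",np.hstack(L))
E
```

```text
time_s: 11.85
eef_pos: [0.472, 0.1224, 0.2284]
eef_rot: [-0.001, 0.805, 0.593, -0.001]
wrist_force: [-0.9, 0.5, 0.0]
opening: 0.999
grasp_force: 0.0
[ 0.03  0.04 -0.66] [ -0.2  -0.  -52.4]
```

View pics/a3.png

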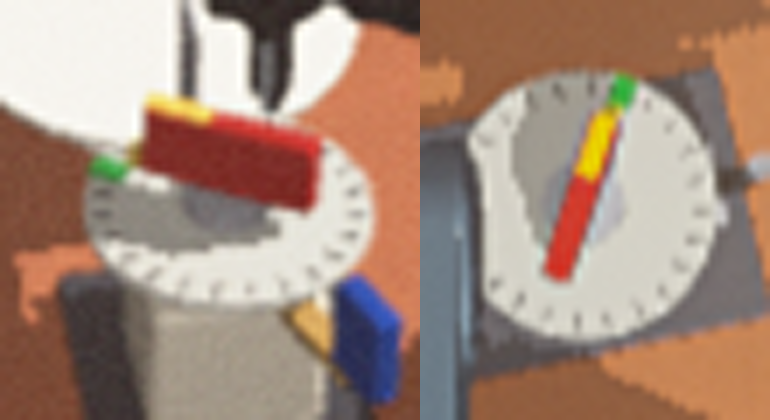

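The top view (right half) shows the pointer tip at about (611,107), just inside the green mark at (624,90). The bar looks about 2° short of it or less, so I'll compute it in one camera.

```bash
python3 - <<'E'
from h import *
import cv2
for n,(u,v,w,h) in dict(top3=(280,225,50,60),side3=(300,220,60,60)).items():
    c=dict(np.load(n+".npz"));f=cv2.cvtColor(c["frame"],cv2.COLOR_BGR2HSV).astype(int);H,S,V=f[...,0],f[...,1],f[...,2]
    m=np.zeros(H.shape,bool);m[v:v+h,u:u+w]=1
    g=m&(H>45)&(H<80)&(S>70);ys,xs=np.nonzero(g);W=S[g];G=ray(c,(xs*W).sum()/W.sum(),(ys*W).sum()/W.sum(),.117)
    r=m&((H<8)|(H>172)|((H>20)&(H<35)))&(S>130)&((V>150))
    ys,xs=np.nonzero(r);P=np.array([ray(c,x,y,.1655)[:2] for x,y in zip(xs,ys)])
    q=P-P.mean(0);_,s,vt=np.linalg.svd(q,full_matrices=False);d=vt[0]*np.sign(vt[0][0])
    ctr=P.mean(0)
    print(n,"G",G.round(4),"bar",len(P),ctr.round(4),"ang",np.arctan2(d[1],d[0]).round(3),np.ptp(q@d).round(3),"G ang (A)",ang(G,A).round(3),"(grip axis)",ang(G,(.5345,.0335)).round(3))
E
```

```text
top3 G [0.5891 0.0186 0.117 ] bar 90 [0.5335 0.0359] ang -0.297 0.084 G ang (A) -0.29 (grip axis) -0.267
side3 G [0.5896 0.0146 0.117 ] bar 64 [0.5255 0.0419] ang -0.464 0.088 G ang (A) -0.352 (grip axis) -0.331
```

```bash
python3 - <<'E'
from h import *
c=dict(np.load("side3.npz"));t=dict(np.load("top3.npz"))
def pr(c,p):
    q=np.linalg.inv(c["extrinsics"])@np.r_[p,1];return np.array([c["fx"]*q[0]/q[2]+c["cx"],c["fy"]*q[1]/q[2]+c["cy"]])
for ax in ((.534,.035),):
  print("ctr",((pr(c,[*ax,.117])-[300,220]+.5)*7).round(),((pr(t,[*ax,.117])-[280,225]+.5)*7+[420,0]).round())
  for th in (-.2,-.25,-.3,-.35,-.4):
    o=[th]
    for r,z in((.047,.118),(.056,.117),(.04,.1655)):
        p=[ax[0]+r*np.cos(th),ax[1]+r*np.sin(th),z]
        o+=[((pr(c,p)-[300,220]+.5)*7).round(0),((pr(t,p)-[280,225]+.5)*7+[420,0]).round(0)]
    print(*o)
E
```

```text
ctr [232. 207.] [586. 206.]
-0.2 [129. 185.] [607. 110.] [109. 183.] [611.  92.] [146. 107.] [601. 113.]
-0.25 [130. 182.] [612. 111.] [111. 179.] [617.  94.] [147. 104.] [605. 114.]
-0.3 [132. 179.] [616. 113.] [113. 176.] [622.  95.] [148. 101.] [609. 115.]
-0.35 [134. 176.] [621. 114.] [115. 172.] [628.  97.] [150.  98.] [613. 117.]
-0.4 [136. 172.] [625. 116.] [118. 168.] [633.  99.] [152.  96.] [617. 118.]
```

In the top camera the bar is at -0.297, as the joint reading says, and the mark is at -0.29 to -0.32. That is within the mark, so I'll leave the adjuster and regrip the lever.

```bash
python3 -m handwheel '[[[1,0,0,0,0,0,-10],[1,0,0,0,0,0,-20],[1,0,0,0,0,0,-30],[1,0,0,0,0,0,-40],[1,0,0,0,0,0,-50],[1,0,0,0,0,0,-52.4],[1,0,0,4,0,0,-52.4],[1,0,0,8,0,0,-52.4],[1,0,0,11.6,0,0,-52.4],[1,0,0,11.6,0,0,-52.4]]]'
python3 -m handwheel '[[[-1,0,0,0,0,0,0],[-1,0,0,0,0,0,0],[-1,0,0,0,0,0,0],[-1,0,0,0,0,0,0],[-1,0,0,0,0,0,0],[-1,0,0,0,0,0,0]]]'
python3 - <<'E'
from h import *
from bench import status
o=status.get_obs();print(o["torque"],o["q"].round(2),ang(o["eef_pos"],A))
plan([lev(2.184-k,.113) for k in (.15,.3,.45,.6,.75,.9,1.0,1.05)])
E
```

```text
time_s: 13.2
eef_pos: [0.4702, 0.1223, 0.1114]
eef_rot: [-0.003, 0.461, 0.888, -0.002]
wrist_force: [-0.8, -0.1, 0.8]
opening: 0.996
grasp_force: 0.0
time_s: 13.95
eef_pos: [0.4733, 0.1223, 0.1151]
eef_rot: [0.0, 0.46, 0.888, 0.0]
wrist_force: [-2.8, -0.4, 6.6]
opening: 0.148
grasp_force: 60.0
[-0.19602967  0.35151594 -0.37090539] [ 0.01  0.13  1.92 -0.    1.09 -0.61] 2.1782086399403675
[-0.06  1.54  0.21] [0.  0.  8.7]
[-0.42  3.1   0.21] [ 0.   0.  17.3]
[-1.    4.59  0.21] [ 0.   0.  25.9]
[-1.81  5.98  0.22] [ 0.   0.  34.5]
[-2.81  7.23  0.22] [ 0.   0.  43.1]
[-3.99  8.31  0.22] [ 0.   0.  51.7]
[-4.86  8.93  0.22] [ 0.   0.  57.4]
[-5.32  9.21  0.22] [ 0.   0.  60.2]
```

```bash
python3 -m handwheel '[[[-1,-0.1,1.5,0,0,0,8.7],[-1,-0.4,3.1,0,0,0,17.3],[-1,-1,4.6,0,0,0,25.9],[-1,-1.8,6,0,0,0,34.5],[-1,-2.8,7.2,0,0,0,43.1],[-1,-4,8.3,0,0,0,51.7],[-1,-4.6,8.75,0,0,0,55.5],[-1,-4.86,8.93,0,0,0,57.4],[-1,-4.86,8.93,0,0,0,57.4]]]'
python3 - <<'E'
from h import *
from bench import status
o=status.get_obs();print(o["torque"],ang(o["eef_pos"],A))
E
```

```text
time_s: 15.08
eef_pos: [0.5752, 0.1336, 0.1152]
eef_rot: [0.001, 0.83, 0.559, 0.001]
wrist_force: [3.5, -4.1, 4.5]
opening: 0.151
grasp_force: 59.7
[-0.6593418  -0.32470162  0.46507632] 1.1747301310610676
```

```bash
python3 -m handwheel '[[[-1,0,0.3,0,0,0,1.5],[-1,0,0.5,0,0,0,2.5],[-1,0,0.5,0,0,0,2.5]]]'
python3 - <<'E'
from h import *
from bench import status
o=status.get_obs();print(o["torque"],ang(o["eef_pos"],A))
E
```

```text
time_s: 15.45
eef_pos: [0.5793, 0.1319, 0.1151]
eef_rot: [0.001, 0.841, 0.54, 0.001]
wrist_force: [3.4, -4.0, 4.6]
opening: 0.154
grasp_force: 59.9
[-0.69523718 -0.202685    0.54433172] 1.1335094624935642
```

The force hasn't risen, so the stop isn't reached yet. I'll push on in small steps.

```bash
python3 -m handwheel '[[[-1,0,0.3,0,0,0,1.5],[-1,0,0.5,0,0,0,2.5],[-1,0,0.5,0,0,0,2.5]]]'
python3 - <<'E'
from h import *
from bench import status
o=status.get_obs();print(o["torque"],ang(o["eef_pos"],A))
E
```

```text
time_s: 15.82
eef_pos: [0.5796, 0.1316, 0.1148]
eef_rot: [-0.002, 0.852, 0.523, -0.003]
wrist_force: [-15.6, 0.5, 17.6]
opening: 0.151
grasp_force: 75.7
[-0.03440288  1.95120167  1.43515084] 1.1299555462108766
```

The stop is reached: the paddle halted at 1.130 rad and the force rose to 16 N. Now I'll release, rise and check.

```bash
python3 -m handwheel '[[[1,0,0,0,0,0,0],[1,0,0,0,0,0,0],[1,0,0,0,0,0,0],[1,0,0,-5,0,0,0],[1,0,0,-10,0,0,0],[1,3,-10,-14,0,0,0],[1,3,-16,-14,0,0,0],[1,3,-22,-14,0,0,0],[1,3,-22,-14,0,0,0]]]'
python3 - <<'E'
from h import *
from bench import camera
import cv2
L=[]
for n,(u,v,w,h) in dict(side=(295,215,55,75),top=(262,225,55,75)).items():
    c=camera(n);np.savez(f"{n}4.npz",**c)
    L.append(cv2.resize(c["frame"][v:v+h,u:u+w],None,fx=7,fy=7,interpolation=cv2.INTER_CUBIC))
cv2.imwrite("pics/a4.png",np.hstack(L))
t=dict(np.load("top4.npz"));f=cv2.cvtColor(t["frame"],cv2.COLOR_BGR2HSV).astype(int);H,S,V=np.moveaxis(f,2,0)
m=np.zeros(H.shape,bool);m[225:285,280:330]=1
r=m&((H<8)|(H>172)|((H>20)&(H<35)))&(S>130)&(V>150);ys,xs=np.nonzero(r)
P=np.array([ray(t,x,y,.1655)[:2] for x,y in zip(xs,ys)]);q=P-P.mean(0);d=np.linalg.svd(q,full_matrices=False)[2][0];d*=np.sign(d[0]);print(len(P),np.arctan2(d[1],d[0]))
b=(H>105)&(H<125)&(S>150);b[:225]=0;b[270:]=0;b[:,:262]=0;b[:,300:]=0;ys,xs=np.nonzero(b);p=ray(t,xs.mean(),ys.mean(),.14);print("paddle",b.sum(),p,ang(p,A))
E
```

```text
time_s: 16.95
eef_pos: [0.3989, 0.2584, 0.2544]
eef_rot: [-0.0, 0.853, 0.522, 0.0]
wrist_force: [0.9, -0.1, -0.2]
opening: 1.003
grasp_force: 0.0
107 1.021879034877774
paddle 20 [0.57796252 0.13339766 0.14      ] 1.150619875736776
```

View pics/a4.png

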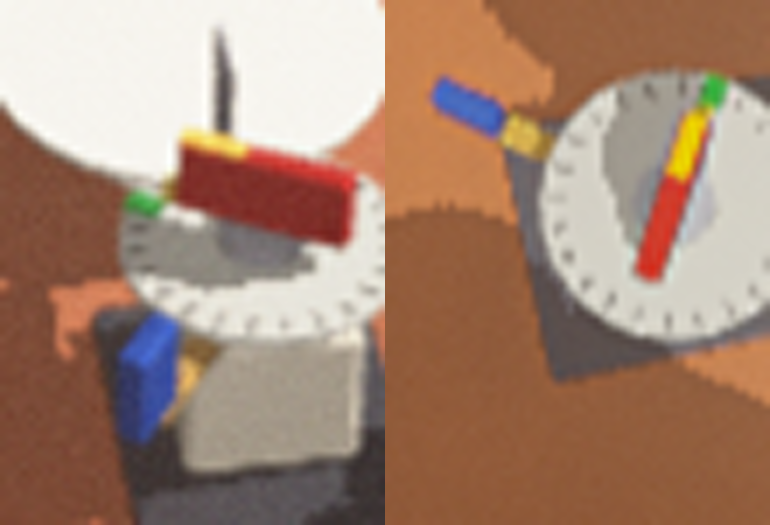

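The final view shows the lever back clockwise (blue paddle at 468,105 in the right half). The pointer tip is at (700,107), touching the green mark at (714,90), and the gripper is clear and open.

```bash
python3 -c "
from bench import ctrl
print(ctrl.hand_in())"
```

```text
the job is handed in; nothing more can be done
None
```

I handed the job in at about 17 s: the nut was slackened about 1 rad, the pointer turned to within roughly 0.03 rad of the green mark, and the lever tightened back against its stop and released. The hand-in returned no verdict.

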